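Seat the laser-check mirror on its three-point mount

ROBOT

A 6-joint arm with a two-finger parallel gripper is mounted at the origin on the work surface. World frame = base frame: x ahead of the robot, y to its left, z up, the work surface at z = 0. Lengths are in m, angles in rad, forces in N, time in s.
With the tool pointing down it reaches from about 0.3 to 0.75 m from the base axis. Payload 8.5 kg.
Tool frame: the origin (TCP) lies on the centre line of the jaws, within the pads' length; the fingertips stand 8 mm ahead of it and the grasp point (between the pads) lies 11 mm behind it (env.tips_ahead is the distance from the TCP to the fingertips, in m); x points along the fingers, y is the direction in which the jaws open and shut, and the axes are right-handed (so a half turn about x gives the same grasp; the last joint's range is limited). The gripper opens to 85 mm and grips with 20 to 120 N. Pads are 22 mm wide; open, the fingers measure 114 mm over their backs; the gripper's body (76 mm by 85 mm) begins 54 mm behind the grasp point. The pads swing forward as they close: fully open they stand 13 mm farther back than shut.
Start: joints at [-0.215, 0.381, 1.297, -0, 1.464, -0.215], TCP at [0.55, 0, 0.239] pointing down, gripper open.
Joint ranges: [-3.11, 3.11], [-0.89, 2.33], [0.22, 2.48], [-1.42, 4.56], [0.17, 2.85], [-2.88, 2.88]. Speed limits (rad/s): [2.39, 2.39, 3.14, 3.14, 3.14, 3.14].

INTERFACE

Orientations are given as a unit quaternion [w, x, y, z].
In Python, from rig import env gives the robot as it stands. The module is installed in compiled form; this text tells all that it offers.
- The arm moves only by the tool jog_arm, never from a script. Its argument "moves" is a list of rows, each a list of 3 entries, a list of its own where there are three numbers: the finger opening in cm, from 0 to 8.54, then the shift along the world's x, y, z in cm, then the turn, a rotation vector about the world's x, y, z in rad. A call has 1 to 10 rows; each row shifts and turns the commanded pose from where the row before left it; what a row does not reach is not made up. A row lasts 1/12 s, in which the tool goes at most 41.7 mm and 7.16 degrees, less where a joint would pass 70% of its speed; a pose out of reach is approached as far as the arm can. A call with a gripper value outside its range is refused whole. The fingers move at their own pace and stop on an object; "newtons" is the grip in N (left out, the last holds). Time passes only in rows, so rows that do not move let the fingers close. It gives the time, the measured TCP pose, the force and the opening at its end, in the units of the state.
- env.state(): the state, without advancing time (a new reading comes with each control period).
- env.grab_frame(name): name is "scene" or "side" or "wrist"; returns (picture, depth): 384x512x3 uint8, blue, green, red; 384x512 float32, m along the optical axis (not along the pixel's ray), 0 where there is no reading.
- env.get_calibration(name): a dict with "fx", "fy", "cx", "cy" (pixels), "k1" (the pictures are not rectified: a ray, as slopes to the right and down, at radius r is drawn at 1 + k1 r^2 times it, then the intrinsics apply), "xyz" and "orientation" of the camera in the world. Camera axes: x right, y down, z forward; pixel columns grow to the right and rows downward; lengths in m; the calibration is good to about 2 mm. A picture is of the moment at which its call begins: read the wrist's pose just before it. get_calibration takes no time and is no camera call; for the wrist camera it gives the pose at the moment of the call.
- env.close_job(): hands the job in, once; it reports no verdict.
The state is a dict: "t": time; "joint_positions": joint angles; "qvel": joint speeds; "joint_efforts": joint torques, N m; "tcp_pos": TCP position; "orientation": TCP orientation; "force": force on the tool from outside, world axes, zero at the start; "torque": the same for the moment, N m; "width": opening from 0.0 (shut) to 1.0 (fully open).
Only numpy, scipy, OpenCV 4.12 (cv2) and the standard library are available. Lean on these libraries where they do the work, as an engineer would, in place of code of your own. Each camera call takes 0.05 s, during which the arm holds its last target. There are 200 camera calls.

TASK

A stray nut is lying across one of the mount's three V-blocks: put it in the black parts tray. Then pick up the mirror and set it gently on the mount, its tongue over the nose block, so that all three ball feet sit fully down in their V-grooves and it cannot rock, and let go of it. Finally swing the keeper over the mirror's tongue as far as its stop, leaving the other things on the bench undisturbed and never laying the mirror over.

Things in the scene. Friction and masses are not known exactly. Their poses are not given: they have to be found in the camera images.
- mirror: The mirror: a grey upright frame with a round mirror on its +x face, on an aluminium T-shaped foot plate (z = 16 to 24 mm: tongue 18 mm wide out to x = 72 mm; cross-bar 20 x 78 mm at x = -26 mm) with three 12 mm ball feet. 0.3 kg. Origin level with the balls' undersides; +x the way mirror and tongue point. Seated, its axes match the mount's and its origin is 22 mm above the mount's.
- mirror_mid (a point): Centre of the mirror's grey frame, at (-6, 0, 54) mm in the mirror's frame; axes as the mirror's. The frame is 50 mm wide (y), 16 mm thick (x) and 60 mm high; hold it by its two side edges, from above. The mirror starts upright on the bench, on the other side of the tray from the mount.
- foot_nose (a point): Centre of the ball foot under the tongue, at (44, 0, 6) mm in the mirror's frame.
- foot_left (a point): Centre of the left rear ball foot, at (-26, 30, 6) mm in the mirror's frame.
- foot_right (a point): Centre of the right rear ball foot, at (-26, -30, 6) mm in the mirror's frame.
- mount: The three-point mount, fixed to the bench: a dark steel plate 155 x 126 x 12 mm (x from -65 to 90 mm) carrying three aluminium V-blocks, whose cheeks rise to 33 mm, and the keeper's post at (58, -38) mm. Origin on the bench; +x is the way the tongue points when the mirror is seated, z up.
- vee_nose: V-block for the tongue's foot, 26 mm long and 34 mm wide; an open groove (20 mm wide at the top, walls 60 degrees steep) runs along its x. Origin: where the ball's centre comes to rest, at (44, 0, 28) mm in the mount's frame; the cheeks' tops are 5.3 mm higher.
- vee_left: The same block for the left rear foot; origin at (-26, 30, 28) mm in the mount's frame.
- vee_right: The same block for the right rear foot; origin at (-26, -30, 28) mm in the mount's frame.
- keeper (a joint): Angle of the keeper, a steel arm turning on the mount's post: 0 = its stop, across the mirror's tongue (along the mount's +y from the post); grows as it swings away, clockwise from above (1.57: along +x). Starts open, 0.9 to 1.5; stays where left, slight friction. Arm 12 mm wide, 49 to 55 mm above the bench, 3 mm above the seated tongue.
- keeper_knob (a point): Centre of the keeper's black upright knob, a cylinder of 14 mm diameter standing 55 to 89 mm above the bench (this point at 72 mm), 56 mm from the post's axis.
- nut_mid (a point): Centre of the stray steel hex nut, 30 mm across flats, 16 mm thick, lying flat on the cheeks of one of the three V-blocks (underside 33 mm above the bench). Two of its flats face its own +x and -x, the others every 60 degrees. 64 g nominal.
- tray: Black open parts tray, fixed: 120 mm (x) by 100 mm (y) outside, 32 mm high, walls and floor about 4 mm. Origin at the centre of its underside.
- jar: Bystander: amber jar with a steel lid, 56 mm diameter, 70 mm high, behind the mirror. Origin under its centre.
- tape: Bystander: yellow tape measure, 62 x 34 x 58 mm high, in front of the mirror. Origin under its centre.
- can: Bystander: small can, 58 mm diameter, 60 mm high, behind the mount. Origin under its centre.
- socket: Bystander: steel wrench socket, 30 mm diameter, 38 mm high, standing ahead and to the left of the mount. Origin under its centre.
- glue: Bystander: white glue bottle, 52 mm diameter, 150 mm high, beyond the middle of the bench. Origin under its centre.
- hammer: Bystander: hammer lying at the back of the bench.
- masking: Bystander: roll of masking tape, 100 mm diameter, 25 mm high, near the left side.

How it is judged:
By the outcome, as a careful person would: the job done as asked, in the order asked, and still so for the second after the job is handed in, with the robot touching nothing.
It also fails if it takes over 67 s, if anything falls off the work surface, if the arm or the gripper's body presses on something with over 40 N, if the wrist force passes 120 N, or if a joint passes its speed limit or range.

## Working session

There is one attempt and no reset: what is moved stays moved. The work goes in short steps, Python scripts to look and compute and a tool call to move; the robot and the scene stay as the last step left them, time stands still between calls to the robot, and variables do not carry over. Pictures are saved under pics/ and viewed, about 8 in all and at most 12, crops included, and the job is handed in when it is done.

Besides the shell and the picture viewer there is one more tool, called after ">>>" in YAML: its name, and indented under it one key for each argument. jog_arm: Moves the arm, as the interface text tells. Its arguments: {"type":"object","properties":{"moves":{"type":"array","items":{"type":"array"}},"newtons":{"type":"number"}},"required":["moves"]}

```bash
mkdir -p pics; cat > h.py <<'E'
from rig import env
import numpy as np, cv2
from scipy.spatial.transform import Rotation as R
def rot(q): return R.from_quat([q[1],q[2],q[3],q[0]]).as_matrix()
def grab(n):
    c=env.get_calibration(n); p,d=env.grab_frame(n); return c,p,d
def cloud(c,d):
    h,w=d.shape; u,v=np.meshgrid(np.arange(w),np.arange(h))
    K=np.array([[c['fx'],0,c['cx']],[0,c['fy'],c['cy']],[0,0,1]])
    xd=(u-c['cx'])/c['fx']; yd=(v-c['cy'])/c['fy']; x,y=xd.copy(),yd.copy()
    for _ in range(8):
        f=1+c['k1']*(x*x+y*y); x,y=xd/f,yd/f
    P=np.stack([x*d,y*d,d],-1)
    W=P@rot(c['orientation']).T+np.array(c['xyz']); W[d<=0]=np.nan
    return W
def topdown(W,p,x0,x1,y0,y1,res=0.001,z0=-.01,z1=.3):
    # orthographic colour + height map; rows: x decreasing downward, cols: y decreasing rightward
    H=int((x1-x0)/res);Wd=int((y1-y0)/res); im=np.zeros((H,Wd,3),np.uint8); hm=np.full((H,Wd),np.nan)
    q=W.reshape(-1,3);cc=p.reshape(-1,3)
    ok=np.isfinite(q[:,2])&(q[:,2]>z0)&(q[:,2]<z1); q=q[ok];cc=cc[ok]
    o=np.argsort(q[:,2]);q=q[o];cc=cc[o]
    r=((x1-q[:,0])/res).astype(int);c=((y1-q[:,1])/res).astype(int)
    ok=(r>=0)&(r<H)&(c>=0)&(c<Wd); im[r[ok],c[ok]]=cc[ok];hm[r[ok],c[ok]]=q[ok,2]
    return im,hm
E
python3 - <<'E'
from h import *
ims=[]
for n in ['scene','side']:
    c,p,d=grab(n); np.savez(f'{n}0.npz',p=p,d=d); ims.append(p); print(n,c)
    W=cloud(c,d)
    np.save(f'{n}W.npy',W)
c,p,d=grab('wrist');print(c);print(env.state(), env.tips_ahead)
np.save('wW.npy',cloud(c,d));cv2.imwrite('pics/w0.png',p)
cv2.imwrite('pics/a.png',ims[0]);cv2.imwrite('pics/b.png',ims[1])
E
```

```text
scene {'fx': 356.92140998407467, 'fy': 356.92140998407467, 'cx': 253.13141109867723, 'cy': 187.44486832971256, 'k1': 0.02657946530717531, 'xyz': array([ 0.92292807, -0.40579492,  0.78162385]), 'orientation': array([-0.31758504,  0.90195822,  0.27364674, -0.10357882])}
side {'fx': 364.9754890796987, 'fy': 364.9754890796987, 'cx': 252.52424620213725, 'cy': 187.8376838230366, 'k1': 0.01439751867457388, 'xyz': array([0.44237884, 0.72581921, 0.76504434]), 'orientation': array([ 0.0349945 , -0.10640811,  0.92174589, -0.37126435])}
{'fx': 267.9872295627838, 'fy': 267.9872295627838, 'cx': 256.9456565951606, 'cy': 193.2459485835789, 'k1': 0.0010733018406341329, 'xyz': array([0.54980292, 0.06930744, 0.37363604]), 'orientation': array([ 1.37669604e-01,  9.90477972e-01, -5.27110386e-04, -4.34992280e-04])}
{'t': 0.15, 'joint_positions': array([-2.15304847e-01,  3.81068317e-01,  1.29803506e+00,  3.60076429e-06,
        1.46357742e+00, -2.15290743e-01]), 'qvel': array([ 8.68663090e-04, -2.75544439e-03, -1.41875444e-03,  9.29793493e-04,
        9.02111207e-04,  7.75385792e-05]), 'joint_efforts': array([ 1.94521621e-03, -4.48624384e+01, -2.31344014e+01, -1.86937300e-04,
        3.77541786e-03, -1.65174959e-05]), 'tcp_pos': array([5.49796034e-01, 4.05192686e-05, 2.38856459e-01]), 'orientation': array([ 0.49967175,  0.49979698,  0.50032086, -0.50021012]), 'force': array([-0.46569737, -0.22964254, -0.01068179]), 'torque': array([ 0.0456422 , -0.0591985 ,  0.04159032]), 'width': 0.9995006738541091} 0.008
```

View pics/a.png

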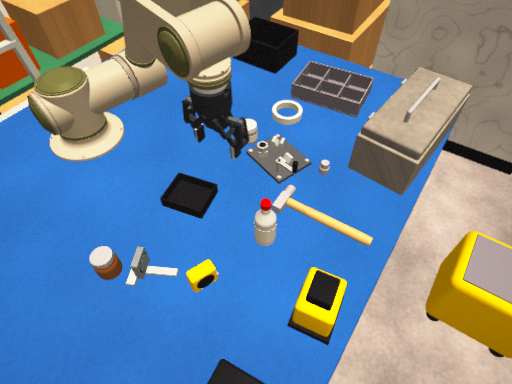

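The scene view shows the mount at about (280,157) with a nut on one of its blocks, the tray at (190,195), the mirror at (145,265), the jar at (105,262) and the tape at (202,275). Next I'll build a merged top-down map.

```bash
python3 - <<'E'
from h import *
W=[];P=[]
for n in ['scene','side']:
    W.append(np.load(f'{n}W.npy').reshape(-1,3));P.append(np.load(f'{n}0.npz')['p'].reshape(-1,3))
S=np.vstack(W);C=np.vstack(P)
im,hm=topdown(S,C,.25,.80,-.42,.37,res=.002,z1=.16)
a=cv2.resize(im,None,fx=2,fy=2,interpolation=cv2.INTER_NEAREST)
for k in range(3,8): cv2.putText(a,f'x{k/10}',(0,int((.8-k/10)*1000)),0,.4,(255,255,255))
for k in range(-4,4): cv2.putText(a,f'y{k/10}',(int((.37-k/10)*1000),12),0,.4,(255,255,255)); cv2.line(a,(int((.37-k/10)*1000),14),(int((.37-k/10)*1000),24),(255,255,255))
cv2.imwrite('pics/td.png',a)
side=np.load('side0.npz')['p']; 
cv2.imwrite('pics/sc.png',cv2.resize(side,(800,600)))
E
```

```text
(no output)
```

View pics/td.png

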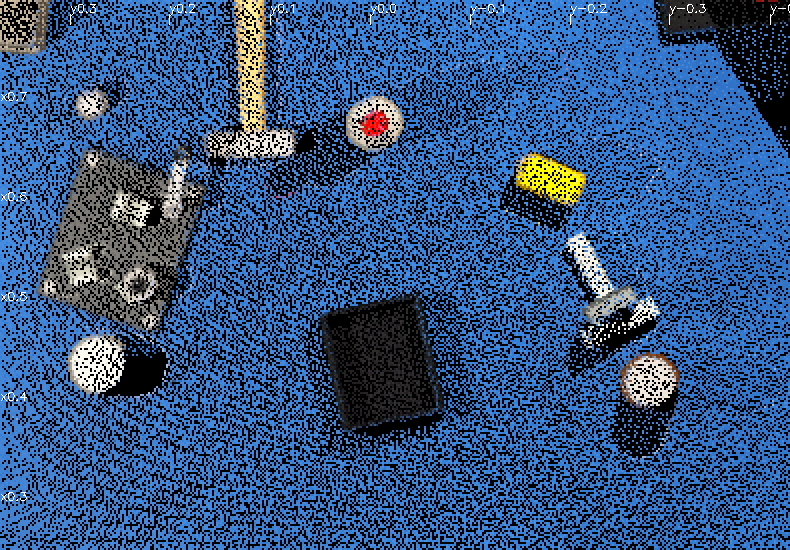

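View pics/sc.png

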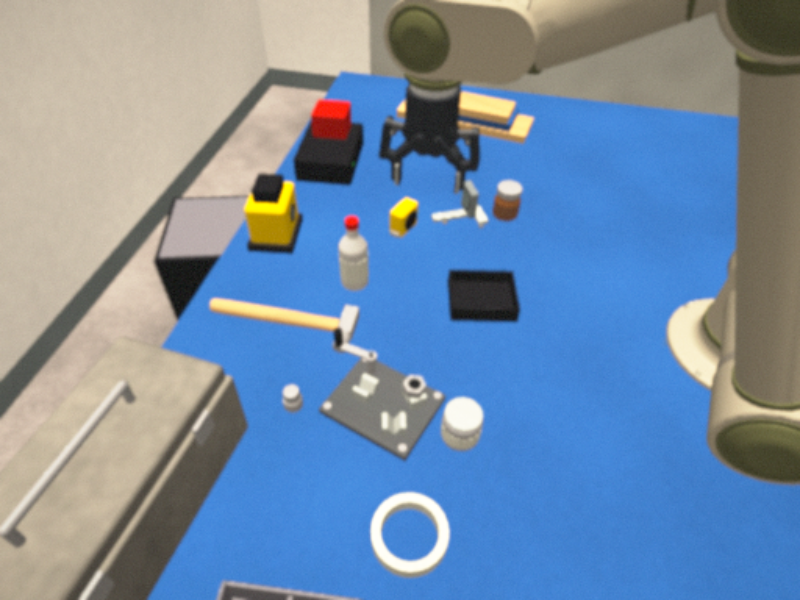

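The map (world x up, y left) shows the mount near (0.55, 0.25) with a yaw of about -20°. The nut is on vee_right near (0.515, 0.232), and the keeper is open at roughly 1.36. The mirror is near (0.49, -0.22) with a yaw of about +28°. I'll go above the mount for a close look.

>>> jog_arm:
  moves:
    - [6.0,[-0.2,3.4,0],[0,0,0]]
    - [6.0,[-0.2,3.4,0],[0,0,0]]
    - [6.0,[-0.2,3.4,0],[0,0,0]]
    - [6.0,[-0.2,3.4,0],[0,0,0]]
    - [6.0,[-0.2,3.4,0],[0,0,0]]
    - [6.0,[-0.2,3.4,0],[0,0,0]]
    - [6.0,[-0.3,3.1,0],[0,0,0]]
    - [6.0,[0,0,0],[0,0,0]]

```text
t: 0.82
tcp_pos: [0.5337, 0.2396, 0.2389]
orientation: [0.501, 0.499, 0.502, -0.499]
force: [-0.5, -0.4, 0.2]
width: 0.705
```

```bash
python3 - <<'E'
from h import *
s=env.state();print(s['t'],s['tcp_pos'],s['width'])
c,p,d=grab('wrist');W=cloud(c,d);np.savez('m1.npz',p=p,W=W)
im,hm=topdown(W,p,.42,.68,.10,.36,res=.001,z1=.12)
a=cv2.resize(im,(780,780),interpolation=cv2.INTER_NEAREST)[:600]
cv2.imwrite('pics/m1.png',np.vstack([cv2.resize(p,(640,480))]))
z=W[...,2]
for lo,hi in [(-.005,.005),(.008,.016),(.029,.037),(.044,.054),(.053,.059),(.085,.093)]:
    k=(z>lo)&(z<hi)&(abs(W[...,0]-.55)<.12)&(abs(W[...,1]-.24)<.12); print(lo,hi,k.sum(),np.nanmedian(z[k]) if k.any() else 0)
# plate
k=((z>.007)&(z<.017)).astype(np.uint8); k=cv2.morphologyEx(k,cv2.MORPH_OPEN,np.ones((3,3)))
n,l,st,ce=cv2.connectedComponentsWithStats(k); i=1+np.argmax(st[1:,4]); q=W[l==i][:,:2]
print('plate',cv2.minAreaRect((q*1000).astype(np.float32)))
# nut top
k=((z>.045)&(z<.054)&(abs(W[...,0]-.515)<.03)&(abs(W[...,1]-.232)<.03)).astype(np.uint8)
q=W[k>0]; print('nut',len(q),q.mean(0)); h=cv2.convexHull((q[:,:2]*1000).astype(np.float32))
print(cv2.minEnclosingCircle(h)); ang=np.deg2rad(np.arange(0,60,3)); ctr=q[:,:2].mean(0)
for t in ang:
    ex=[(q[:,:2]@[np.cos(t+j*np.pi/3),np.sin(t+j*np.pi/3)]) for j in range(3)]
    print(int(np.rad2deg(t)+.5),round(sum(np.percentile(e,99.5)-np.percentile(e,.5) for e in ex)/3*1000,2),end='; ')
E
```

```text
0.8167 [0.5337417  0.23960886 0.23889468] 0.7048977850188065
-0.005 0.005 16387 0.00032494873584321127
0.008 0.016 8161 0.01231450059757433
0.029 0.037 837 0.03337516466441354
0.044 0.054 805 0.04981895385401497
0.053 0.059 534 0.05549702246827834
0.085 0.093 124 0.0891454259465432
plate ((559.5602416992188, 247.97341918945312), (126.45498657226562, 154.82315063476562), 71.21824645996094)
nut 502 [0.51489167 0.23065375 0.04967856]
((514.8359985351562, 230.06661987304688), 17.01416015625)
0 31.77; 3 31.8; 6 31.76; 9 31.65; 12 31.49; 15 31.3; 18 31.11; 21 30.84; 24 30.55; 27 30.23; 30 29.88; 33 29.6; 36 29.62; 39 29.93; 42 30.24; 45 30.54; 48 30.84; 51 31.16; 54 31.44; 57 31.66;
```

View pics/m1.png

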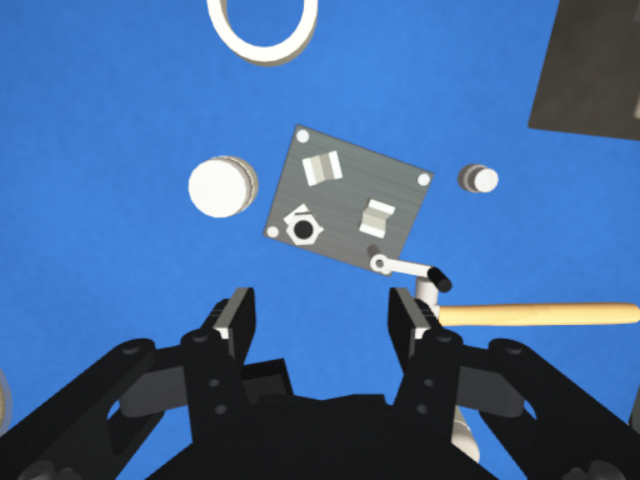

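The view shows the nut at about (304,229) on vee_right, with the can, the socket and the open keeper clear of it. The mount yaw is -18.8° and its origin is (0.5478, 0.2520). The nut is at (0.515, 0.230) with flats facing -25.5°. Next I'll rotate and descend.

>>> jog_arm:
  moves:
    - [6.0,[-0.5,-0.25,-2.5],[0,0,-0.111]]
    - [6.0,[-0.5,-0.25,-3.0],[0,0,-0.111]]
    - [6.0,[-0.5,-0.25,-3.5],[0,0,-0.111]]
    - [6.0,[-0.37,-0.18,-3.5],[0,0,-0.111]]
    - [6.0,[0,0,-3.0],[0,0,0]]
    - [6.0,[0,0,-2.0],[0,0,0]]
    - [6.0,[0,0,-1.2],[0,0,0]]
    - [6.0,[0,0,-0.8],[0,0,0]]
    - [6.0,[0,0,0],[0,0,0]]

```text
t: 1.62
tcp_pos: [0.5158, 0.2248, 0.0429]
orientation: [-0.377, -0.597, -0.378, 0.599]
force: [-0.4, -0.6, -0.2]
width: 0.701
```

>>> jog_arm:
  moves:
    - [2.5,[0,0,0],[0,0,0]]
    - [2.5,[0,0,0],[0,0,0]]
    - [2.5,[0,0,0],[0,0,0]]
    - [2.5,[0,0,0],[0,0,0]]
    - [2.5,[0,0,0],[0,0,0]]
    - [2.5,[0,0,0],[0,0,0]]
  newtons: 30

```text
t: 2.12
tcp_pos: [0.5169, 0.2257, 0.0455]
orientation: [0.378, 0.598, 0.377, -0.597]
force: [-0.7, -2.4, 6.2]
width: 0.334
```

>>> jog_arm:
  moves:
    - [2.5,[0,0,1],[0,0,0]]
    - [2.5,[0,0,2],[0,0,0]]
    - [2.5,[0,0,3],[0,0,0]]
    - [2.5,[0,0,3],[0,0,0]]
    - [2.5,[0,0,0],[0,0,0]]

```text
t: 2.53
tcp_pos: [0.5185, 0.2264, 0.1406]
orientation: [0.379, 0.601, 0.376, -0.594]
force: [0.3, 0.3, -0.1]
width: 0.343
```

```bash
python3 - <<'E'
from h import *
s=env.state();print(s['t'],s['tcp_pos'],s['width'],s['force'],s['joint_positions'])
W=np.vstack([np.load(f'{n}W.npy').reshape(-1,3) for n in ['scene','side']])
# tray: rim z 26..36
k=(abs(W[:,0]-.44)<.1)&(abs(W[:,1]-0)<.1)&(W[:,2]>.027)&(W[:,2]<.037)
print('tray',k.sum(),cv2.minAreaRect((W[k][:,:2]*1000).astype(np.float32)))
# mirror: foot plate z 19..28, frame
k=(abs(W[:,0]-.495)<.09)&(W[:,1]<-.16)&(W[:,1]>-.29)
for a,b in [(.019,.027),(.079,.088)]:
    q=W[k&(W[:,2]>a)&(W[:,2]<b)]; q=q[~((np.hypot(q[:,0]-.42,q[:,1]+.275)<.04))&~((np.hypot(q[:,0]-.615,q[:,1]+.175)<.05))]
    print(a,len(q),cv2.minAreaRect((q[:,:2]*1000).astype(np.float32)),q.mean(0))
c,p,d=grab('wrist');cv2.imwrite('pics/n1.png',p[150:,100:420])
E
```

```text
2.5333 [0.51846135 0.22636679 0.1405602 ] 0.34282817576394864 [ 0.30573592  0.27495903 -0.13750879] [2.02385620e-01 4.92388581e-01 1.41590609e+00 1.37873525e-04
 1.22298709e+00 6.45996580e-01]
tray 568 ((437.0726013183594, -11.76654052734375), (122.45437622070312, 106.28244018554688), 11.48816967010498)
0.019 509 ((515.8941650390625, -229.559326171875), (109.353271484375, 80.24949645996094), 27.064748764038086) [ 0.51559908 -0.23369391  0.0241445 ]
0.079 226 ((495.0089416503906, -240.4959259033203), (17.36182975769043, 56.44599533081055), 27.796987533569336) [ 0.49575558 -0.24127117  0.08413881]
```

View pics/n1.png

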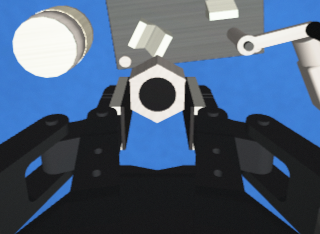

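The nut is gripped across its flats, centred in the jaws at crop (157,93). I'll carry it to the tray.

>>> jog_arm:
  moves:
    - [2.5,[-1.1,-3.4,0],[0,0,0]]
    - [2.5,[-1.1,-3.4,0],[0,0,0]]
    - [2.5,[-1.1,-3.4,0],[0,0,0]]
    - [2.5,[-1.1,-3.4,0],[0,0,0]]
    - [2.5,[-1.1,-3.4,-0.5],[0,0,0]]
    - [2.5,[-1.1,-3.4,-1.5],[0,0,0]]
    - [2.5,[-1.1,-3.4,-2],[0,0,0]]
    - [2.5,[0,0,-3],[0,0,0]]
    - [2.5,[0,0,-2.5],[0,0,0]]
    - [2.5,[0,0,-0.5],[0,0,0]]

```text
t: 3.42
tcp_pos: [0.4371, -0.0124, 0.0314]
orientation: [-0.375, -0.597, -0.379, 0.6]
force: [-1.4, -0.7, -0.5]
width: 0.339
```

>>> jog_arm:
  moves:
    - [2.5,[0,0,-1],[0,0,0]]
    - [2.5,[0,0,-0.9],[0,0,0]]
    - [2.5,[0,0,0],[0,0,0]]

```text
t: 3.67
tcp_pos: [0.4392, -0.0119, 0.0152]
orientation: [-0.378, -0.597, -0.378, 0.598]
force: [-0.5, -0.2, -0.2]
width: 0.34
```

>>> jog_arm:
  moves:
    - [4.5,[0,0,0],[0,0,0]]
    - [4.5,[0,0,0],[0,0,0]]
    - [4.5,[0,0,0],[0,0,0]]
    - [4.5,[0,0,0.5],[0,0,0]]
    - [4.5,[0,0,2.5],[0,0,0]]
    - [4.5,[0,0,3.5],[0,0,0]]
    - [8.0,[0,0,3.5],[0,0,0]]
    - [8.0,[0,-1.5,3.5],[0,0,0]]
    - [8.0,[0.5,-3.4,0.5],[0,0,-0.108]]
    - [8.0,[0.7,-3.5,0],[0,0,-0.108]]

```text
t: 4.5
tcp_pos: [0.4519, -0.0968, 0.1587]
orientation: [0.312, 0.637, 0.309, -0.634]
force: [1.1, -0.1, -0.2]
width: 0.939
```

>>> jog_arm:
  moves:
    - [8.0,[0.8,-3.5,0],[0,0,-0.108]]
    - [8.0,[0.9,-3.5,0],[0,0,-0.108]]
    - [8.0,[0.9,-3.2,0],[0,0,-0.108]]
    - [8.0,[0.9,-2.5,0],[0,0,-0.108]]
    - [8.0,[0.8,-1.8,0],[0,0,0]]
    - [8.0,[0,0,0],[0,0,0]]

```text
t: 5.0
tcp_pos: [0.4951, -0.2445, 0.1556]
orientation: [0.167, 0.687, 0.166, -0.687]
force: [-0.7, -1.2, -1.1]
width: 0.933
```

```bash
python3 - <<'E'
from h import *
s=env.state();print(s['t'],s['tcp_pos'],s['width'],s['joint_positions'])
M=rot(s['orientation']);print('jaw yaw',np.rad2deg(np.arctan2(M[1,1],M[0,1])))
c,p,d=grab('wrist');W=cloud(c,d)
cv2.imwrite('pics/p1.png',p)
k=(abs(W[...,0]-.505)<.09)&(W[...,1]<-.16)&(W[...,1]>-.30)
for a,b in [(.019,.029),(.079,.089)]:
    q=W[k&(W[...,2]>a)&(W[...,2]<b)]; q=q[~((np.hypot(q[:,0]-.42,q[:,1]+.275)<.04))&~((np.hypot(q[:,0]-.615,q[:,1]+.175)<.05))]
    print(a,len(q),cv2.minAreaRect((q[:,:2]*1000).astype(np.float32)),q.mean(0) if len(q) else 0)
c,p,d=grab('scene');cv2.imwrite('pics/tr.png',cv2.resize(p[150:300,70:270],None,fx=3,fy=3))
E
```

```text
5.0 [ 0.49506576 -0.24449767  0.15560043] 0.9325013130764152 [-6.72996991e-01  4.58109910e-01  1.42803105e+00 -4.05789685e-04
  1.25372044e+00  4.21955122e-01]
jaw yaw -62.728922656171754
0.019 1661 ((516.31982421875, -230.21908569335938), (108.26544189453125, 78.0897445678711), 27.066295623779297) [ 0.52355181 -0.22622525  0.02407031]
0.079 1197 ((495.6739196777344, -240.5205078125), (16.23309326171875, 49.19547653198242), 27.20623016357422) [ 0.49609043 -0.24050447  0.0837176 ]
```

View pics/tr.png

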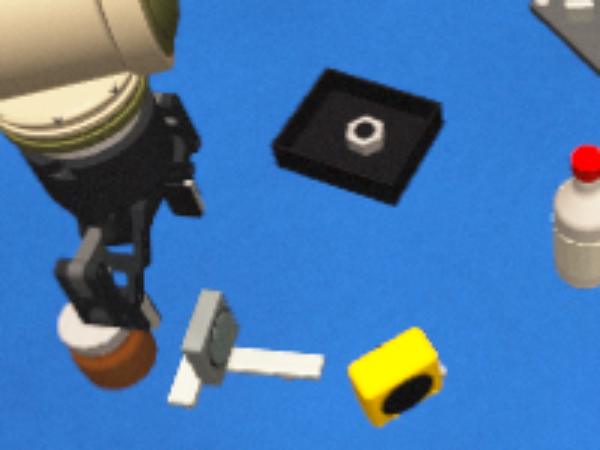

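The nut lies in the tray at about (365,133). The mirror matches at yaw 27.1°, with the frame centre at (0.4957, -0.2405). Next I'll descend and grip it.

>>> jog_arm:
  moves:
    - [8.0,[0.05,0.4,-1.5],[0,0,-0.003]]
    - [8.0,[0,0,-2.5],[0,0,0]]
    - [8.0,[0,0,-2.5],[0,0,0]]
    - [8.0,[0,0,-2.5],[0,0,0]]
    - [8.0,[0,0,-1.4],[0,0,0]]
    - [8.0,[0,0,-0.5],[0,0,0]]
    - [8.0,[0,0,0],[0,0,0]]
    - [8.0,[0,0,0],[0,0,0]]

```text
t: 5.77
tcp_pos: [0.495, -0.2369, 0.0473]
orientation: [0.167, 0.687, 0.167, -0.687]
force: [0.2, 0.4, 0.4]
width: 0.935
```

>>> jog_arm:
  moves:
    - [4.6,[0,0,0],[0,0,0]]
    - [4.6,[0,0,0],[0,0,0]]
    - [4.6,[0,0,0],[0,0,0]]
    - [4.6,[0,0,0],[0,0,0]]
    - [4.6,[0,0,0],[0,0,0]]
    - [4.6,[0,0,0],[0,0,0]]
  newtons: 50

```text
t: 6.27
tcp_pos: [0.4956, -0.2379, 0.0477]
orientation: [0.167, 0.688, 0.166, -0.686]
force: [1.4, -0.5, 5.8]
width: 0.574
```

>>> jog_arm:
  moves:
    - [4.6,[0,0,0.5],[0,0,0]]
    - [4.6,[0,0,1.5],[0,0,0]]
    - [4.6,[0,0,3],[0,0,0]]
    - [4.6,[0,0,3],[0,0,0]]
    - [4.6,[0,0,2.5],[0,0,0]]
    - [4.6,[0,1.5,1],[0,0,0]]
    - [4.6,[0,3,0],[0,0,0]]
    - [4.6,[0,3.5,0],[0,0,-0.09]]
    - [4.6,[0,3.5,0],[0,0,-0.09]]
    - [4.6,[0,3.5,0],[0,0,-0.09]]

```text
t: 7.1
tcp_pos: [0.4936, -0.085, 0.1608]
orientation: [-0.07, -0.703, -0.071, 0.704]
force: [0.2, 0.6, -3.7]
width: 0.578
```

>>> jog_arm:
  moves:
    - [4.6,[0.3,3.5,0],[0,0,-0.09]]
    - [4.6,[0.4,3.5,0],[0,0,-0.09]]
    - [4.6,[0.5,3.5,0],[0,0,-0.09]]
    - [4.6,[0.5,3.5,0],[0,0,-0.09]]
    - [4.6,[0.5,3.5,0],[0,0,-0.09]]
    - [4.6,[0.5,3.5,0],[0,0,-0.08]]
    - [4.6,[0.5,3.5,0],[0,0,0]]
    - [4.6,[0.5,3.5,0],[0,0,0]]
    - [4.6,[0.5,3.0,0],[0,0,0]]
    - [4.6,[0.4,2.0,0],[0,0,0]]

```text
t: 7.93
tcp_pos: [0.5393, 0.246, 0.1605]
orientation: [0.113, -0.697, 0.113, 0.699]
force: [-0.1, -0.6, -3.5]
width: 0.579
```

>>> jog_arm:
  moves:
    - [4.6,[0,1.0,0],[0,0,0]]
    - [4.6,[0,0,0],[0,0,0]]

```text
t: 8.1
tcp_pos: [0.5395, 0.2546, 0.1605]
orientation: [0.113, -0.697, 0.113, 0.699]
force: [-0.1, 0.0, -2.9]
width: 0.583
```

```bash
python3 - <<'E'
from h import *
s=env.state();print(s['t'],s['tcp_pos'],s['width'],s['force'],s['joint_positions'])
M=rot(s['orientation']);print('jaw yaw',np.rad2deg(np.arctan2(M[1,1],M[0,1])),M[:,0])
for n in ['wrist','side','scene']:
    c,p,d=grab(n);W=cloud(c,d);np.savez(f'h_{n}.npz',p=p,W=W)
    if n!='scene': cv2.imwrite(f'pics/h_{n}.png',p)
    k=(abs(W[...,0]-.55)<.1)&(abs(W[...,1]-.25)<.1)&(W[...,2]>.09)&(W[...,2]<.21)
    q=W[k]; hist=np.histogram(q[:,2],np.arange(.09,.21,.004)); print(n,hist[0])
E
```

```text
8.1 [0.53949606 0.25459812 0.16045789] 0.5826506566709428 [-0.08813235  0.02456687 -2.89525961] [2.42502290e-01 5.26209720e-01 1.28822112e+00 4.04970587e-04
 1.32920193e+00 2.13475571e+00]
jaw yaw -108.42366715067585 [-2.07481835e-03 -1.08187445e-04 -9.99997842e-01]
wrist [  51    0    0    0    0    0    0    0    0    0    1 3478  171  183
  115  174  211  317  404  477  528  599  655  769  832 1002 4050  582
  909]
side [ 10   0   0   0   0   0   4   7   3   8  37 250 127  15  14  16  13  17
  27  28  26  29  21  25  25  21  51  32  29]
scene [  0   0   0   0   0   0   5   9   2  13  37 158  30  21  13  17  16  16
  26  29  29  35  26  34  30  32  59  27  39]
```

View pics/h_wrist.png

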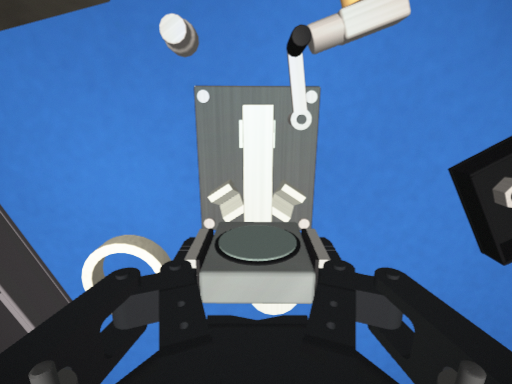

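The mirror hangs level over the mount, its tongue (top at about (257,105)) roughly lined up with the nose block. Next I'll measure its pose relative to the mount.

```bash
cat > meas.py <<'E'
from h import *
def fit(W,zt,mo=(.5478,.2520,-18.8)):
    """W cloud; zt nominal tongue-top z. Print mirror relative to mount"""
    a=np.deg2rad(mo[2]);Rm=np.array([[np.cos(a),-np.sin(a)],[np.sin(a),np.cos(a)]])
    L=W.reshape(-1,3).copy(); L=L[np.isfinite(L[:,2])]; L[:,:2]=(L[:,:2]-mo[:2])@Rm; L*=1000
    zt*=1000
    t=L[(abs(L[:,2]-zt)<6)&(L[:,0]>8)&(L[:,0]<85)&(abs(L[:,1])<22)]
    A=np.c_[t[:,:2],np.ones(len(t))]; co=np.linalg.lstsq(A,t[:,2],rcond=None)[0]
    r=t[:,2]-A@co; t=t[abs(r)<2.5]; A=np.c_[t[:,:2],np.ones(len(t))];co=np.linalg.lstsq(A,t[:,2],rcond=None)[0]
    print('tongue n',len(t),'slope x,y',co[:2].round(4),'z(origin)-24',round(co[2]-24,2),'tip x',np.percentile(t[:,0],99.5)-72)
    xs=np.arange(15,68,4);cs=[];ws=[]
    for x in xs:
        y=t[abs(t[:,0]-x)<3][:,1]; lo,hi=np.percentile(y,1),np.percentile(y,99); cs.append((lo+hi)/2);ws.append(hi-lo)
    f=np.polyfit(xs,cs,1);print('yaw deg',np.rad2deg(f[0]),'y0',f[1],'w',np.mean(ws))
    q=L[(abs(L[:,2]-(zt+60))<4)&(abs(L[:,0]+6)<15)&(abs(L[:,1])<35)]
    if len(q)>30: print('frame',len(q),cv2.minAreaRect(q[:,:2].astype(np.float32)),'z',np.median(q[:,2])-84)
E
python3 - <<'E'
from meas import *
W=np.load('h_wrist.npz')['W']; fit(W,.1365)
z=W[...,2]
k=((z>.007)&(z<.017)).astype(np.uint8); k=cv2.morphologyEx(k,cv2.MORPH_OPEN,np.ones((3,3)))
n,l,st,ce=cv2.connectedComponentsWithStats(k); i=1+np.argmax(st[1:,4]); q=W[l==i][:,:2]
print('plate',cv2.minAreaRect((q*1000).astype(np.float32)))
for n in ['side','scene']: fit(np.load(f'h_{n}.npz')['W'],.1365)
# vees from earlier m1 cloud
W=np.load('m1.npz')['W'];a=np.deg2rad(-18.8);L=W[np.isfinite(W[...,2])];xy=(L[:,:2]-[.5478,.2520])@np.array([[np.cos(a),-np.sin(a)],[np.sin(a),np.cos(a)]])*1000
t=xy[(L[:,2]>.030)&(L[:,2]<.036)]
for c in [(44,0),(-26,30)]:
    q=t[np.hypot(*(t-c).T)<25];print(c,len(q),cv2.minAreaRect(q.astype(np.float32)))
k=(L[:,2]>.086)&(L[:,2]<.092)&(np.hypot(*(xy-[90,-38]).T)<60);print('knob',xy[k].mean(0),L[k][:,:2].mean(0))
k=(L[:,2]>.051)&(L[:,2]<.06)&(xy[:,0]>40);print('arm',cv2.minAreaRect(xy[k].astype(np.float32)))
E
```

```text
tongue n 3006 slope x,y [-0.0083 -0.005 ] z(origin)-24 112.65 tip x -4.915288192510843
yaw deg 0.27235737407880367 y0 -0.13948193303407144 w 17.340427395388186
frame 4651 ((-6.544398307800293, -0.07659912109375), (23.41970443725586, 69.85710906982422), 0.17006313800811768) z 112.44284167636195
plate ((561.1004638671875, 248.74468994140625), (126.66931915283203, 152.88743591308594), 71.53157806396484)
tongue n 60 slope x,y [ 0.0773 -0.0285] z(origin)-24 107.94 tip x -5.139240464507594Traceback (most recent call last):
  File "<stdin>", line 7, in <module>
  File "meas.py", line 13, in fit
    y=t[abs(t[:,0]-x)<3][:,1]; lo,hi=np.percentile(y,1),np.percentile(y,99); cs.append((lo+hi)/2);ws.append(hi-lo)
                                     ~~~~~~~~~~~~~^^^^^
    return _quantile_unchecked(
        a, q, axis, out, overwrite_input, method, keepdims, weights)
    return _ureduce(a,
                    func=_quantile_ureduce_func,
    ...<5 lines>...
                    overwrite_input=overwrite_input,
                    method=method)
    r = func(a, **kwargs)
    result = _quantile(arr,
                       quantiles=q,
    ...<2 lines>...
                       out=out,
                       weights=wgt)
    slices_having_nans = np.isnan(arr[-1, ...])
                                  ~~~^^^^^^^^^
IndexError: index -1 is out of bounds for axis 0 with size 0
```

```bash
cat > veeloc.py <<'E'
from h import *
def loc(W,mo=(.5478,.2520,-18.8)):
    a=np.deg2rad(mo[2]);Rm=np.array([[np.cos(a),-np.sin(a)],[np.sin(a),np.cos(a)]])
    L=W.reshape(-1,3); L=L[np.isfinite(L[:,2])].copy(); L[:,:2]=(L[:,:2]-mo[:2])@Rm; return L*1000
E
python3 - <<'E'
from veeloc import *
for f in ['m1','h_wrist']:
    L=loc(np.load(f+'.npz')['W']); t=L[(L[:,2]>30)&(L[:,2]<36)][:,:2]
    for c in [(44,0),(-26,30)]+([(-26,-30)] if f!='m1' else []):
        q=t[np.hypot(*(t-c).T)<25];print(f,c,len(q),cv2.minAreaRect(q.astype(np.float32)) if len(q)>5 else 0)
L=loc(np.load('m1.npz')['W'])
k=(L[:,2]>86)&(L[:,2]<92)&(np.hypot(*(L[:,:2]-[90,-38]).T)<60);print('knob',L[k].mean(0))
k=(L[:,2]>51)&(L[:,2]<60)&(L[:,0]>40)&(L[:,0]<140)&(abs(L[:,1]+30)<50);print('arm',cv2.minAreaRect(L[k][:,:2].astype(np.float32)))
for n in ['wrist','side','scene']:
    L=loc(np.load(f'h_{n}.npz')['W'])
    q=L[(abs(L[:,2]-196.4)<2.5)&(abs(L[:,1])<18)&(abs(L[:,0]+6)<25)]
    t=L[(abs(L[:,2]-136.5)<3)&(abs(L[:,1])<15)&(L[:,0]>40)&(L[:,0]<85)]
    print(n,len(q),np.percentile(q[:,0],[1,50,99]),'tip',len(t),np.percentile(t[:,0],[98,100]),'y',np.percentile(t[:,1],[2,98]))
E
```

```text
m1 (44, 0) 293 ((44.3314323425293, 0.2265148162841797), (26.07508087158203, 34.0462760925293), 0.3126382529735565)
m1 (-26, 30) 311 ((-25.44244384765625, 30.131484985351562), (33.874637603759766, 26.051664352416992), 33.46533203125)
h_wrist (44, 0) 119 ((45.12522888183594, 1.405503273010254), (25.21217918395996, 33.547874450683594), 0.31891003251075745)
h_wrist (-26, 30) 426 ((-25.12323760986328, 30.969968795776367), (34.161827087402344, 26.04103660583496), 33.05255126953125)
h_wrist (-26, -30) 395 ((-25.166959762573242, -28.890594482421875), (25.94398307800293, 34.547996520996094), 57.911529541015625)
knob [113.09328761 -29.34789021  89.11861748]
arm ((82.56007385253906, -34.99224090576172), (65.83850860595703, 17.51002311706543), 5.742067337036133)
wrist 2885 [-17.3010773   -8.4797122   -1.58745489] tip 1507 [66.95981962 67.19227379] y [-8.43743241  8.8396671 ]
side 38 [-18.4814858  -16.21544793  -2.41286898] tip 61 [66.51464347 66.98240503] y [-9.0666882  8.0296129]
scene 46 [-14.34826713  -5.14895724   0.99879017] tip 60 [69.31927474 69.68270011] y [-12.2261965    5.28274618]
```

>>> jog_arm:
  moves:
    - [4.6,[0.25,-0.03,-0.5],[0,0,0]]
    - [4.6,[0.25,-0.04,-1.5],[0,0,0]]
    - [4.6,[0,0,-2.0],[0,0,0]]
    - [4.6,[0,0,-1.7],[0,0,0]]
    - [4.6,[0,0,-1.0],[0,0,0]]
    - [4.6,[0,0,-0.5],[0,0,0]]
    - [4.6,[0,0,0],[0,0,0]]

```text
t: 8.83
tcp_pos: [0.5456, 0.2514, 0.0885]
orientation: [0.114, -0.697, 0.115, 0.698]
force: [0.7, 0.2, -3.9]
width: 0.582
```

```bash
cat > chk.py <<'E'
from veeloc import *
import sys
tag,z0=sys.argv[1],float(sys.argv[2])
s=env.state();print(s['t'],s['tcp_pos'],s['width'],s['force'],s['torque'])
for n in ['wrist','side','scene']:
    c,p,d=grab(n);W=cloud(c,d);np.savez(f'{tag}_{n}.npz',p=p,W=W);cv2.imwrite(f'pics/{tag}_{n}.png',p)
    L=loc(W)
    t=L[(L[:,2]>30)&(L[:,2]<36)][:,:2]
    for c in [(44,0),(-26,30),(-26,-30)]:
        q=t[np.hypot(*(t-c).T)<22]
        if len(q)>60: print(n,c,len(q),cv2.minAreaRect(q.astype(np.float32)))
    t=L[(abs(L[:,2]-z0-24)<3.5)&(abs(L[:,1])<16)&(L[:,0]>8)&(L[:,0]<85)]
    if len(t)<30: continue
    A=np.c_[t[:,:2],np.ones(len(t))];co=np.linalg.lstsq(A,t[:,2],rcond=None)[0]
    print(n,len(t),'tip',np.percentile(t[:,0],[98,100])-72,'y near/far',[np.percentile(t[(t[:,0]>a)&(t[:,0]<b)][:,1],[2,98]) for a,b in [(15,35),(40,65)]],'slopes',co[:2],'z0',np.median(t[:,2])-24)
E
python3 chk.py g 40
```

```text
8.8333 [0.54563513 0.25135122 0.08850005] 0.581734440819308 [ 0.68024361  0.24708134 -3.92230764] [-0.01266858  0.07703067  0.03347622]
wrist (44, 0) 652 ((44.63617706298828, 1.0295372009277344), (25.631296157836914, 34.043243408203125), 0.1249152272939682)
wrist (-26, 30) 250 ((-14.480834007263184, 37.83831024169922), (9.110345840454102, 26.113862991333008), 33.36178207397461)
wrist (-26, -30) 171 ((-14.12747573852539, -36.130882263183594), (26.4315128326416, 8.199151039123535), 56.45970916748047)
wrist 3316 tip [0.86717971 2.0024196 ] y near/far [array([-9.7608975 ,  7.38199288]), array([-9.87632661,  7.51068901])] slopes [-0.00713377 -0.00479891] z0 40.41804508734103
side (-26, 30) 79 ((-27.02486801147461, 30.62355613708496), (32.088409423828125, 26.354816436767578), 32.458797454833984)Traceback (most recent call last):
  File "chk.py", line 15, in <module>
    print(n,len(t),'tip',np.percentile(t[:,0],[98,100])-72,'y near/far',[np.percentile(t[(t[:,0]>a)&(t[:,0]<b)][:,1],[2,98]) for a,b in [(15,35),(40,65)]],'slopes',co[:2],'z0',np.median(t[:,2])-24)
                                                                         ~~~~~~~~~~~~~^^^^^^^^^^^^^^^^^^^^^^^^^^^^^^^^^^^^^^
    return _quantile_unchecked(
        a, q, axis, out, overwrite_input, method, keepdims, weights)
    return _ureduce(a,
                    func=_quantile_ureduce_func,
    ...<5 lines>...
                    overwrite_input=overwrite_input,
                    method=method)
    r = func(a, **kwargs)
    result = _quantile(arr,
                       quantiles=q,
    ...<2 lines>...
                       out=out,
                       weights=wgt)
    slices_having_nans = np.isnan(arr[-1, ...])
                                  ~~~^^^^^^^^^
IndexError: index -1 is out of bounds for axis 0 with size 0
```

Relative to the mount in this same view, the mirror sits -2.2 mm in y and +0.4 mm in x. I'll correct that and descend.

>>> jog_arm:
  moves:
    - [4.6,[0.03,0.22,0],[0,0,0]]
    - [4.6,[0,0,-0.4],[0,0,0]]
    - [4.6,[0,0,-0.4],[0,0,0]]
    - [4.6,[0,0,-0.4],[0,0,0]]
    - [4.6,[0,0,-0.2],[0,0,0]]
    - [4.6,[0,0,0],[0,0,0]]
    - [4.6,[0,0,0],[0,0,0]]

```text
t: 9.52
tcp_pos: [0.546, 0.2542, 0.0752]
orientation: [0.114, -0.698, 0.114, 0.698]
force: [0.0, 0.9, -2.7]
width: 0.58
```

```bash
sed -i "s/\['wrist','side','scene'\]/['wrist']/" chk.py; python3 chk.py g2 26.4
```

```text
9.5167 [0.54604173 0.25418968 0.07515325] 0.5797430772810593 [ 0.02470986  0.91626728 -2.73961089] [ 0.01083649 -0.0404464  -0.05155994]
wrist (44, 0) 850 ((44.86490249633789, 0.9513435363769531), (25.708009719848633, 34.09701919555664), 0.243399515748024)
wrist (-26, 30) 76 ((-12.653555870056152, 36.926605224609375), (6.851079940795898, 21.939416885375977), 34.14805603027344)
wrist (-26, -30) 91 ((-13.298008918762207, -36.31992721557617), (25.30126190185547, 6.6850738525390625), 56.35822677612305)
wrist 3289 tip [0.41297197 1.49745934] y near/far [array([-6.88145911, 10.2451612 ]), array([-6.98131512, 10.40673883])] slopes [-0.00543374 -0.00467898] z0 27.129854892677216
```

>>> jog_arm:
  moves:
    - [4.6,[0,-0.07,0],[0,0,0]]
    - [4.6,[0,0,-0.15],[0,0,0]]
    - [4.6,[0,0,-0.1],[0,0,0]]
    - [4.6,[0,0,-0.1],[0,0,0]]
    - [4.6,[0,0,0],[0,0,0]]
    - [4.6,[0,0,0],[0,0,0]]

```text
t: 10.07
tcp_pos: [0.546, 0.2535, 0.0717]
orientation: [0.114, -0.698, 0.114, 0.698]
force: [0.2, -0.4, -3.5]
width: 0.576
```

>>> jog_arm:
  moves:
    - [4.6,[0,0,-0.08],[0,0,0]]
    - [4.6,[0,0,0],[0,0,0]]

```text
t: 10.23
tcp_pos: [0.546, 0.2536, 0.0711]
orientation: [0.114, -0.698, 0.114, 0.698]
force: [-0.8, -0.2, -2.7]
width: 0.577
```

>>> jog_arm:
  moves:
    - [4.6,[0,0,-0.06],[0,0,0]]
    - [4.6,[0,0,0],[0,0,0]]
    - [4.6,[0,0,0],[0,0,0]]

```text
t: 10.48
tcp_pos: [0.546, 0.2536, 0.0706]
orientation: [0.114, -0.698, 0.114, 0.698]
force: [-1.5, 0.7, -0.6]
width: 0.58
```

>>> jog_arm:
  moves:
    - [4.6,[0,0,-0.06],[0,0,0]]
    - [4.6,[0,0,0],[0,0,0]]
    - [4.6,[0,0,0],[0,0,0]]

```text
t: 10.73
tcp_pos: [0.546, 0.2536, 0.0703]
orientation: [-0.114, 0.698, -0.114, -0.698]
force: [-4.0, 0.5, 5.3]
width: 0.575
```

>>> jog_arm:
  moves:
    - [4.6,[0,0,-0.05],[0,0,0]]
    - [4.6,[0,0,0],[0,0,0]]
    - [4.6,[0,0,0],[0,0,0]]

```text
t: 10.98
tcp_pos: [0.546, 0.2536, 0.0701]
orientation: [-0.114, 0.698, -0.114, -0.698]
force: [-4.8, 0.1, 9.2]
width: 0.584
```

>>> jog_arm:
  moves:
    - [4.6,[-0.06,0.01,0],[0,0,0]]
    - [4.6,[0,0,0],[0,0,0]]
    - [4.6,[0,0,0],[0,0,0]]
  newtons: 20

```text
t: 11.23
tcp_pos: [0.5457, 0.2537, 0.07]
orientation: [-0.114, 0.698, -0.114, -0.697]
force: [-3.5, -0.5, 6.2]
width: 0.579
```

>>> jog_arm:
  moves:
    - [5.2,[0,0,0],[0,0,0]]
    - [5.2,[0,0,0],[0,0,0]]
    - [5.6,[0,0,0],[0,0,0]]
    - [6.4,[0,0,0],[0,0,0]]
    - [7.0,[0,0,0],[0,0,0]]
    - [7.0,[0,0,0],[0,0,0]]

```text
t: 11.73
tcp_pos: [0.5456, 0.2536, 0.0693]
orientation: [-0.114, 0.698, -0.114, -0.698]
force: [0.2, 0.6, -0.1]
width: 0.822
```

```bash
python3 chk.py r 22
```

```text
11.7333 [0.54557825 0.25356583 0.06926071] 0.8217816652817687 [ 0.16182225  0.60021497 -0.0716081 ] [ 0.01373223  0.02256864 -0.0051034 ]
wrist (44, 0) 954 ((44.75212097167969, 0.9558067321777344), (26.105117797851562, 34.05497741699219), 0.037929143756628036)
wrist (-26, 30) 287 ((-14.336431503295898, 37.57762145996094), (9.132098197937012, 25.189163208007812), 33.723968505859375)
wrist (-26, -30) 277 ((-14.326274871826172, -35.279781341552734), (24.572168350219727, 9.518864631652832), 56.738731384277344)
wrist 3298 tip [0.11904391 1.23098233] y near/far [array([-7.58328759,  9.51457598]), array([-7.57516229,  9.72275817])] slopes [-0.00782787 -0.01026459] z0 21.924185820295264
```

The mirror is released with forces near zero. Its position matches the mount within 0.5 mm and the height is 21.9 mm against 22 nominal. I'll retract straight up and check again.

>>> jog_arm:
  moves:
    - [7.0,[0,0,0.5],[0,0,0]]
    - [7.0,[0,0,1.5],[0,0,0]]
    - [7.0,[0,0,3],[0,0,0]]
    - [7.0,[0,0,3.5],[0,0,0]]
    - [7.0,[0,0,3],[0,0,0]]
    - [6.0,[0.8,-0.6,0.5],[0,0,0.08]]
    - [4.0,[2,-1.5,0],[0,0,0.08]]
    - [3.0,[2.2,-1.5,0],[0,0,0]]
    - [3.0,[0,0,0],[0,0,0]]
    - [3.0,[0,0,0],[0,0,0]]

```text
t: 12.62
tcp_pos: [0.596, 0.2169, 0.1892]
orientation: [0.059, -0.705, 0.059, 0.705]
force: [0.2, -0.1, -0.6]
width: 0.35
```

```bash
python3 chk.py u 22; python3 - <<'E'
from veeloc import *
from h import env
s=env.state();M=rot(s['orientation']);print('jaw yaw',np.rad2deg(np.arctan2(M[1,1],M[0,1])),s['joint_positions'])
W=np.load('u_wrist.npz')['W'];L=loc(W);w=W[np.isfinite(W[...,2])]
k=(L[:,2]>85)&(L[:,2]<93)&(np.hypot(*(L[:,:2]-[113,-29]).T)<25);print('knob',k.sum(),L[k].mean(0),w[k].mean(0))
k=(L[:,2]>53)&(L[:,2]<58)&(L[:,0]>40)&(L[:,0]<140)&(abs(L[:,1]+30)<40);print('arm',cv2.minAreaRect(L[k][:,:2].astype(np.float32)))
k=(abs(w[:,0]-.655)<.025)&(w[:,1]<.168)&(w[:,1]>.1);print('hammer zmax',np.percentile(w[k][:,2],99) if k.any() else 0)
# planes: plate and foot tongue, crossbar
def pl(q):
    A=np.c_[q[:,:2],np.ones(len(q))];co=np.linalg.lstsq(A,q[:,2],rcond=None)[0];return len(q),co.round(4)
print('plate',pl(L[(abs(L[:,2]-12)<2.5)&(L[:,0]>-60)&(L[:,0]<85)&(abs(L[:,1])<60)]))
q=L[(abs(L[:,2]-46)<3)&(L[:,0]>-40)&(L[:,0]<75)&(abs(L[:,1])<41)];print('foot',pl(q),cv2.minAreaRect(q[:,:2].astype(np.float32)))
k=(abs(L[:,2]-106)<3)&(abs(L[:,0])<25)&(abs(L[:,1])<32);print('frame',cv2.minAreaRect(L[k][:,:2].astype(np.float32)),np.median(L[k][:,2]))
E
```

```text
12.6167 [0.59598925 0.21685337 0.18922216] 0.35032114360720185 [ 0.20446511 -0.13411386 -0.56328362] [ 0.01384888  0.03982004 -0.01516947]
wrist (44, 0) 310 ((44.82856750488281, 1.2486629486083984), (33.8128662109375, 26.090726852416992), 89.82228088378906)
wrist (-26, 30) 134 ((-14.780048370361328, 38.08442306518555), (9.13176155090332, 25.89284896850586), 33.55458450317383)
wrist (-26, -30) 154 ((-24.529956817626953, -37.90373611450195), (41.019081115722656, 21.35337257385254), 5.229515075683594)
wrist 964 tip [0.38550775 1.52565742] y near/far [array([-7.27683846,  9.88077293]), array([-7.13207209, 10.02946907])] slopes [-0.01045957 -0.00847983] z0 21.931156508866593
jaw yaw -99.45758163690738 [1.63745265e-01 5.64490739e-01 1.12889984e+00 2.22430269e-04
 1.44874430e+00 1.89958038e+00]
knob 209 [114.32420819 -28.77221091  89.18707247] [0.64675263 0.18792004 0.08918707]
arm ((85.04093933105469, -31.94808578491211), (71.05292510986328, 17.607877731323242), 10.386296272277832)
hammer zmax 0.02753091577156756
plate (6159, array([-2.00000e-04,  5.00000e-04,  1.23069e+01]))
foot (1277, array([-7.40000e-03, -7.70000e-03,  4.62498e+01])) ((19.733383178710938, 1.1297988891601562), (77.85647583007812, 107.61003112792969), 89.82789611816406)
frame ((-3.407797336578369, -12.867541313171387), (15.98391342163086, 20.80548858642578), 0.4901009202003479) 106.29126071100784
```

View pics/u_wrist.png

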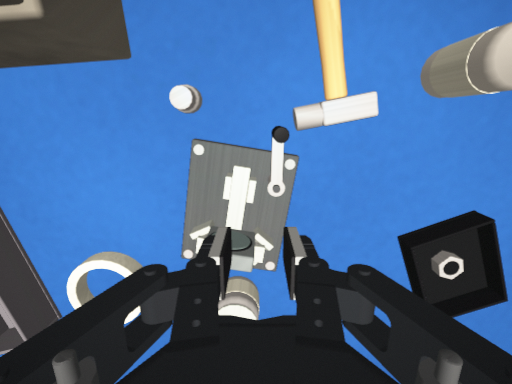

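The view shows the mirror on the mount with its tongue across the nose block at (238,190). The keeper knob is at (280,134), clear of the hammer head at (310,117), and the nut is in the tray. The foot plate shows a slight tilt of about 0.4°, so I'll move back for an unobstructed view before trusting the seating.

>>> jog_arm:
  moves:
    - [3.0,[-2.8,1.4,0.5],[0,0,0]]
    - [3.0,[-2.8,1.4,0],[0,0,0]]
    - [3.0,[-2.8,1.4,0],[0,0,-0.08]]
    - [3.0,[-2.8,1.3,0],[0,0,-0.08]]
    - [0.0,[0,0,0],[0,0,0]]
    - [0.0,[0,0,0],[0,0,0]]
    - [0.0,[0,0,0],[0,0,0]]

```text
t: 13.25
tcp_pos: [0.4835, 0.2729, 0.1947]
orientation: [-0.114, 0.698, -0.113, -0.698]
force: [-0.3, 0.8, 0.2]
width: 0.001
```

```bash
cat > seat.py <<'E'
from veeloc import *
import sys
s=env.state();print(s['t'],s['tcp_pos'],s['width'])
c=env.get_calibration('wrist');D=[env.grab_frame('wrist') for _ in range(6)]
p=D[0][0];d=np.median([x[1] for x in D],0);W=cloud(c,d);L=loc(W);np.savez('seat.npz',p=p,W=W)
cv2.imwrite(f'pics/{sys.argv[1]}.png',p)
def pl(q):
    A=np.c_[q[:,:2],np.ones(len(q))];co=np.linalg.lstsq(A,q[:,2],rcond=None)[0];return len(q),co.round(4)
o=np.array([.8,1.1])
def reg(x0,x1,y0,y1,z,dz=3):
    q=L[(L[:,0]-o[0]>x0)&(L[:,0]-o[0]<x1)&(L[:,1]-o[1]>y0)&(L[:,1]-o[1]<y1)&(abs(L[:,2]-z)<dz)];return q
for n,r in dict(tip=(58,70,-7,7),nose=(36,52,-7,7),mid=(14,30,-7,7),left=(-34,-18,28,37.5),right=(-34,-18,-37.5,-28)).items():
    q=reg(*r,46);print(n,len(q),np.median(q[:,2]).round(2) if len(q) else '')
for n,r in dict(plnose=(34,54,20,50),plnoseR=(25,45,-50,-20),plback=(-64,-45,-55,55),pl_l=(-10,5,30,55),pl_r=(-10,5,-55,-30)).items():
    q=reg(*r,12);print(n,len(q),np.median(q[:,2]).round(2) if len(q) else '')
print('vee nose top',[np.median(reg(32,56,a,b,33.3,2)[:,2]).round(2) for a,b in [(11,16.5),(-16.5,-11)]])
print('foot',pl(np.vstack([reg(10,71,-8,8,46),reg(-35,-17,27,38,46),reg(-35,-17,-38,-27,46)])))
q=reg(-16,4,-24,24,106,3);print('frame top',len(q),pl(q) if len(q)>50 else '')
E
python3 seat.py seat1
```

```text
13.25 [0.48353352 0.27287637 0.19470236] 0.0013382618641435624
tip 204 46.34
nose 250 46.49
mid 238 46.62
left 135 46.71
right 140 47.31
plnose 531 12.86
plnoseR 520 12.8
plback 1292 12.73
pl_l 213 12.79
pl_r 271 12.77
vee nose top [np.float64(34.14), np.float64(34.1)]
foot (1439, array([-7.2000e-03, -9.1000e-03,  4.6831e+01]))
frame top 1177 (1177, array([ 4.500000e-03, -8.000000e-03,  1.067476e+02]))
```

View pics/seat1.png

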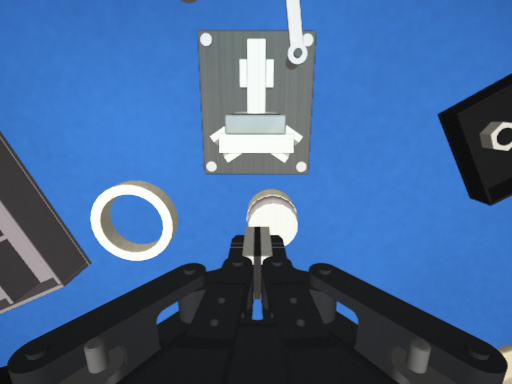

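The view shows the T foot with all three feet over their blocks. Corrected for the view's +0.8 mm height bias, the nose is at 45.7 mm, left at 45.9 mm and right at 46.5 mm, so the right rear foot is about 0.5 mm high. I'll press gently on the frame's top, right of centre, with the fingers shut.

>>> jog_arm:
  moves:
    - [0,[1.9,-1.1,0],[0,0,0]]
    - [0,[1.9,-1.1,0],[0,0,0]]
    - [0,[1.7,-1.0,-1.0],[0,0,0]]
    - [0,[0,0,-2.5],[0,0,0]]
    - [0,[0,0,-2.2],[0,0,0]]
    - [0,[0,0,-1.0],[0,0,0]]
    - [0,[0,0,-0.5],[0,0,0]]
    - [0,[0,0,0],[0,0,0]]
    - [0,[0,0,0],[0,0,0]]

```text
t: 14.3
tcp_pos: [0.5389, 0.2408, 0.1233]
orientation: [-0.114, 0.698, -0.114, -0.697]
force: [1.1, -0.6, 0.8]
width: -0.001
```

>>> jog_arm:
  moves:
    - [0,[0,0,-0.2],[0,0,0]]
    - [0,[0,0,-0.1],[0,0,0]]
    - [0,[0,0,0],[0,0,0]]

```text
t: 14.55
tcp_pos: [0.5386, 0.2407, 0.1198]
orientation: [-0.114, 0.698, -0.114, -0.698]
force: [-0.2, -0.8, -0.7]
width: 0.0
```

>>> jog_arm:
  moves:
    - [0,[0,0,-0.2],[0,0,0]]
    - [0,[0,0,-0.1],[0,0,0]]
    - [0,[0,0,0],[0,0,0]]

```text
t: 14.8
tcp_pos: [0.5384, 0.2406, 0.1162]
orientation: [0.114, -0.698, 0.114, 0.698]
force: [-0.4, -0.7, -0.2]
width: -0.0
```

>>> jog_arm:
  moves:
    - [0,[0,0,-0.1],[0,0,0]]
    - [0,[0,0,0],[0,0,0]]

```text
t: 14.97
tcp_pos: [0.5384, 0.2406, 0.1152]
orientation: [0.114, -0.698, 0.114, 0.698]
force: [-0.8, -0.0, 0.9]
width: 0.002
```

>>> jog_arm:
  moves:
    - [0,[0,0,-0.07],[0,0,0]]
    - [0,[0,0,0],[0,0,0]]

```text
t: 15.13
tcp_pos: [0.5384, 0.2406, 0.1145]
orientation: [0.114, -0.698, 0.114, 0.698]
force: [0.8, 0.2, -0.4]
width: 0.001
```

>>> jog_arm:
  moves:
    - [0,[0,0,-0.06],[0,0,0]]
    - [0,[0,0,0],[0,0,0]]

```text
t: 15.3
tcp_pos: [0.5384, 0.2406, 0.1142]
orientation: [-0.114, 0.698, -0.114, -0.698]
force: [-0.4, -1.0, 1.9]
width: -0.001
```

>>> jog_arm:
  moves:
    - [0,[0,0,-0.05],[0,0,0]]
    - [0,[0,0,0],[0,0,0]]

```text
t: 15.47
tcp_pos: [0.5385, 0.2406, 0.1141]
orientation: [-0.114, 0.698, -0.114, -0.698]
force: [-1.9, 0.2, 5.5]
width: -0.005
```

>>> jog_arm:
  moves:
    - [0,[0,0,-0.05],[0,0,0]]
    - [0,[0,0,0],[0,0,0]]

```text
t: 15.63
tcp_pos: [0.5385, 0.2406, 0.114]
orientation: [-0.114, 0.698, -0.114, -0.698]
force: [-3.1, -1.3, 8.6]
width: 0.001
```

>>> jog_arm:
  moves:
    - [0,[0,0,-0.05],[0,0,0]]
    - [0,[0,0,-0.04],[0,0,0]]
    - [0,[0,0,0],[0,0,0]]

```text
t: 15.88
tcp_pos: [0.5386, 0.2406, 0.1139]
orientation: [-0.114, 0.698, -0.114, -0.697]
force: [-4.7, -2.5, 14.7]
width: 0.003
```

>>> jog_arm:
  moves:
    - [0,[0,0,0.3],[0,0,0]]
    - [0,[0,0,2],[0,0,0]]
    - [0,[0,0,3],[0,0,0]]
    - [0,[-1.8,1.1,2.5],[0,0,0]]
    - [0,[-1.8,1.1,0.5],[0,0,0]]
    - [0,[-1.9,1.0,0],[0,0,0]]
    - [0,[0,0,0],[0,0,0]]
    - [0,[0,0,0],[0,0,0]]

```text
t: 16.55
tcp_pos: [0.483, 0.273, 0.1953]
orientation: [-0.114, 0.698, -0.114, -0.698]
force: [0.4, -0.1, 1.3]
width: 0.001
```

```bash
python3 seat.py seat2
```

```text
16.55 [0.48299657 0.2729876  0.19528423] 0.0012692793085686226
tip 196 46.15
nose 252 46.23
mid 247 46.42
left 140 46.59
right 146 46.94
plnose 552 12.8
plnoseR 547 12.73
plback 1249 12.7
pl_l 242 12.81
pl_r 251 12.75
vee nose top [np.float64(34.02), np.float64(34.06)]
foot (1445, array([-7.10000e-03, -5.40000e-03,  4.65715e+01]))
frame top 1179 (1179, array([ 4.400000e-03, -4.700000e-03,  1.064665e+02]))
```

Pressing helped: right rear fell 0.4 mm, and the roll is down to 0.3°. The tool force shows the mirror wants to slide in -x, so I'll press again and drag slightly towards the mount's -x.

>>> jog_arm:
  moves:
    - [0,[1.9,-1.1,0],[0,0,0]]
    - [0,[1.9,-1.1,0],[0,0,0]]
    - [0,[1.75,-1.05,-1.0],[0,0,0]]
    - [0,[0,0,-2.5],[0,0,0]]
    - [0,[0,0,-2.5],[0,0,0]]
    - [0,[0,0,-1.3],[0,0,0]]
    - [0,[0,0,-0.5],[0,0,0]]
    - [0,[0,0,-0.2],[0,0,0]]
    - [0,[0,0,0],[0,0,0]]
    - [0,[0,0,0],[0,0,0]]

```text
t: 17.68
tcp_pos: [0.5396, 0.2402, 0.1162]
orientation: [-0.114, 0.698, -0.114, -0.697]
force: [-0.4, -1.0, -0.0]
width: -0.004
```

>>> jog_arm:
  moves:
    - [0,[0,0,-0.1],[0,0,0]]
    - [0,[0,0,-0.08],[0,0,0]]
    - [0,[0,0,0],[0,0,0]]

```text
t: 17.93
tcp_pos: [0.5391, 0.2401, 0.1139]
orientation: [-0.114, 0.698, -0.114, -0.698]
force: [-0.6, 0.2, 3.1]
width: 0.0
```

>>> jog_arm:
  moves:
    - [0,[0,0,-0.1],[0,0,0]]
    - [0,[0,0,0],[0,0,0]]
    - [0,[-0.08,0.03,0],[0,0,0]]
    - [0,[-0.08,0.03,0],[0,0,0]]
    - [0,[0,0,0],[0,0,0]]

```text
t: 18.35
tcp_pos: [0.5381, 0.2405, 0.1136]
orientation: [-0.114, 0.699, -0.114, -0.697]
force: [1.7, -2.8, 5.5]
width: -0.005
```

>>> jog_arm:
  moves:
    - [0,[-0.08,0.03,-0.03],[0,0,0]]
    - [0,[-0.06,0.02,0],[0,0,0]]
    - [0,[0,0,0],[0,0,0]]

```text
t: 18.6
tcp_pos: [0.5374, 0.2408, 0.1137]
orientation: [-0.114, 0.7, -0.114, -0.696]
force: [1.8, -3.9, 7.4]
width: -0.001
```

>>> jog_arm:
  moves:
    - [0,[0,0,0.3],[0,0,0]]
    - [0,[0,0,2],[0,0,0]]
    - [0,[0,0,3],[0,0,0]]
    - [0,[-1.8,1.1,2.5],[0,0,0]]
    - [0,[-1.8,1.1,0.5],[0,0,0]]
    - [0,[-1.7,1.0,0],[0,0,0]]
    - [0,[0,0,0],[0,0,0]]
    - [0,[0,0,0],[0,0,0]]

```text
t: 19.27
tcp_pos: [0.4824, 0.2736, 0.1953]
orientation: [-0.114, 0.698, -0.114, -0.698]
force: [0.0, 0.2, 0.7]
width: 0.001
```

```bash
python3 seat.py seat3
```

```text
19.2667 [0.48243545 0.2736262  0.19529708] 0.0012222089793223017
tip 207 46.32
nose 268 46.32
mid 238 46.33
left 144 46.22
right 142 46.32
plnose 543 12.83
plnoseR 516 12.79
plback 1273 12.77
pl_l 233 12.87
pl_r 267 12.78
vee nose top [np.float64(34.03), np.float64(34.1)]
foot (1467, array([ 1.00000e-03, -4.00000e-04,  4.62753e+01]))
frame top 1182 (1182, array([-4.800000e-03,  8.000000e-04,  1.061002e+02]))
```

All feet are now level: nose 46.32, left 46.22, right 46.32 mm, tilt at most 0.06°. The mirror is seated. Now for the keeper: I'll straddle the knob at about (0.646, 0.188).

>>> jog_arm:
  moves:
    - [3,[3.3,-1.7,0],[0,0,0]]
    - [3,[3.3,-1.7,0],[0,0,0]]
    - [3,[3.3,-1.7,0],[0,0,0.05]]
    - [3,[3.3,-1.7,0],[0,0,0.05]]
    - [3,[2.5,-1.3,0],[0,0,0.047]]
    - [3,[0.7,-0.4,0],[0,0,0]]
    - [3,[0,0,-2],[0,0,0]]
    - [3,[0,0,-3],[0,0,0]]
    - [3,[0,0,-1.5],[0,0,0]]
    - [3,[0,0,0],[0,0,0]]

```text
t: 20.4
tcp_pos: [0.6451, 0.188, 0.1259]
orientation: [0.062, -0.702, 0.063, 0.707]
force: [0.2, 0.7, -0.2]
width: 0.349
```

```bash
python3 - <<'E'
from h import *
s=env.state();print(s['t'],s['tcp_pos'],s['width'],s['force'])
M=rot(s['orientation']);print('jaw yaw',np.rad2deg(np.arctan2(M[1,1],M[0,1])))
c,p,d=grab('wrist');W=cloud(c,d);cv2.imwrite('pics/k1.png',p)
k=(W[...,2]>.083)&(W[...,2]<.093)&(np.hypot(W[...,0]-.646,W[...,1]-.188)<.02);print(k.sum(),W[k].mean(0))
E
```

```text
20.4 [0.64507771 0.18803335 0.12589517] 0.3486128746533414 [ 0.16908144  0.73483143 -0.18121003]
jaw yaw -100.20301435663248
345 [0.64774099 0.18756528 0.08869768]
```

View pics/k1.png

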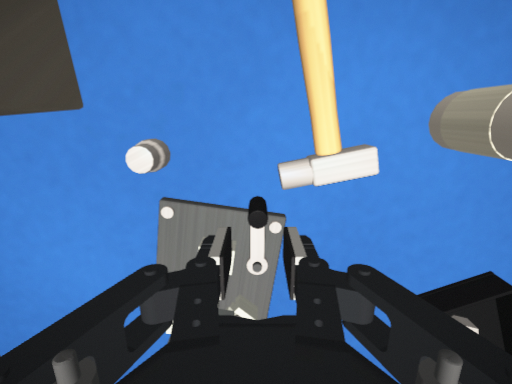

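The knob (257,212) is centred between the fingers, clear of the hammer. Descending.

>>> jog_arm:
  moves:
    - [3,[0.1,0,-1.5],[0,0,0]]
    - [3,[0,0,-2],[0,0,0]]
    - [3,[0,0,-1.3],[0,0,0]]
    - [3,[0,0,-0.5],[0,0,0]]
    - [1.9,[0,0,0],[0,0,0]]
    - [1.9,[0,0,0],[0,0,0]]
    - [1.9,[0,0,0],[0,0,0]]
  newtons: 20

```text
t: 21.03
tcp_pos: [0.6487, 0.1883, 0.0787]
orientation: [-0.063, 0.705, -0.062, -0.703]
force: [0.1, -0.2, 0.3]
width: 0.222
```

>>> jog_arm:
  moves:
    - [1.9,[0.08,0.66,0],[0,0,0.118]]
    - [1.9,[0,0.66,0],[0,0,0.118]]
    - [1.9,[-0.08,0.66,0],[0,0,0.118]]
    - [1.9,[-0.16,0.64,0],[0,0,0.118]]
    - [1.9,[-0.23,0.62,0],[0,0,0.118]]
    - [1.9,[-0.3,0.59,0],[0,0,0.118]]
    - [1.9,[-0.37,0.55,0],[0,0,0.118]]
    - [1.9,[0,0,0],[0,0,0]]

```text
t: 21.7
tcp_pos: [0.6374, 0.233, 0.0784]
orientation: [0.227, 0.67, 0.227, -0.669]
force: [0.1, -0.1, 0.2]
width: 0.224
```

>>> jog_arm:
  moves:
    - [1.9,[-0.5,0.45,0],[0,0,0.118]]
    - [1.9,[-0.55,0.4,0],[0,0,0.118]]
    - [1.9,[-0.58,0.34,0],[0,0,0.118]]
    - [1.9,[-0.6,0.3,0],[0,0,0.118]]
    - [1.9,[-0.3,0.12,0],[0,0,0.06]]
    - [1.9,[-0.2,0.07,0],[0,0,0.03]]
    - [1.9,[0,0,0],[0,0,0]]

```text
t: 22.28
tcp_pos: [0.6103, 0.2489, 0.078]
orientation: [0.402, 0.582, 0.402, -0.581]
force: [1.2, -0.5, 0.0]
width: 0.224
```

```bash
cat > kp.py <<'E'
from h import *
s=env.state();print(s['t'],s['tcp_pos'],s['width'],s['force'])
M=rot(s['orientation']);print('jaw yaw',np.rad2deg(np.arctan2(M[1,1],M[0,1]))+18.8-0)
P=np.array([.5907,.1976]);r=(s['tcp_pos'][:2]-P);print('tcp r,yaw',np.hypot(*r),np.rad2deg(np.arctan2(r[1],r[0])))
E
python3 kp.py
```

```text
22.2833 [0.6102935  0.24885714 0.07799497] 0.22355757899865233 [ 1.18736098 -0.51605227  0.01328852]
jaw yaw -1.9599443746466854
tcp r,yaw 0.054874398692649116 69.08020069258626
```

>>> jog_arm:
  moves:
    - [1.9,[-0.19,0.06,0],[0,0,0]]
    - [1.9,[-0.15,0.05,0],[0,0,0]]
    - [1.9,[0,0,0],[0,0,0]]

```text
t: 22.53
tcp_pos: [0.6067, 0.2499, 0.0773]
orientation: [0.402, 0.582, 0.402, -0.582]
force: [-0.8, 0.2, 0.5]
width: 0.223
```

>>> jog_arm:
  moves:
    - [1.9,[-0.1,0.03,0],[0,0,0]]
    - [1.9,[-0.1,0.03,0],[0,0,0]]
    - [1.9,[0,0,0],[0,0,0]]

```text
t: 22.78
tcp_pos: [0.6063, 0.25, 0.0774]
orientation: [0.403, 0.583, 0.401, -0.581]
force: [7.2, -1.7, -1.3]
width: 0.223
```

>>> jog_arm:
  moves:
    - [1.9,[-0.1,0.03,0],[0,0,0]]
    - [1.9,[0,0,0],[0,0,0]]

```text
t: 22.95
tcp_pos: [0.6061, 0.25, 0.0774]
orientation: [0.403, 0.583, 0.401, -0.58]
force: [11.7, -2.4, -2.8]
width: 0.226
```

>>> jog_arm:
  moves:
    - [2.2,[0.15,-0.05,0],[0,0,0]]
    - [3.0,[0.1,-0.03,0],[0,0,0]]
    - [3.0,[0,0,0],[0,0,0]]
    - [3.0,[0,0,0.5],[0,0,0]]
    - [3.0,[0,0,2],[0,0,0]]
    - [3.0,[0,0,3],[0,0,0]]
    - [3.0,[0,0,3],[0,0,0]]
    - [3.0,[-0.6,-3,2],[0,0,0]]
    - [3.0,[-0.6,-3,0],[0,0,0]]
    - [3.0,[-0.6,-3,0],[0,0,0]]

```text
t: 23.78
tcp_pos: [0.5879, 0.1595, 0.1839]
orientation: [0.403, 0.582, 0.402, -0.58]
force: [0.8, 0.3, 0.5]
width: 0.349
```

>>> jog_arm:
  moves:
    - [3.0,[-0.6,-3,0],[0,0,0]]
    - [3.0,[0,0,0],[0,0,0]]
    - [3.0,[0,0,0],[0,0,0]]

```text
t: 24.03
tcp_pos: [0.582, 0.129, 0.1827]
orientation: [0.402, 0.582, 0.402, -0.582]
force: [0.1, 1.0, -0.3]
width: 0.348
```

```bash
python3 seat.py fin; python3 - <<'E'
from veeloc import *
L=loc(np.load('seat.npz')['W']);L[:,:2]-=[.8,1.1]
k=(L[:,2]>85)&(L[:,2]<93)&(np.hypot(*(L[:,:2]-[58,18]).T)<20);kn=L[k].mean(0)-[0,0,0];print('knob',k.sum(),kn,'angle',np.arctan2(kn[0]-58,kn[1]+38))
k=(L[:,2]>52)&(L[:,2]<59)&(abs(L[:,0]-58)<25)&(abs(L[:,1]+10)<45);print('arm',k.sum(),cv2.minAreaRect(L[k][:,:2].astype(np.float32)))
E
```

```text
24.0333 [0.58198854 0.12898606 0.18266011] 0.3482961789437032
tip 94 46.22
nose 262 46.32
mid 262 46.23
left 0 
right 171 46.28
plnose 460 12.8
plnoseR 524 12.71
plback 1277 12.67
pl_l 394 12.73
pl_r 302 12.7
vee nose top [np.float64(34.05), np.float64(33.97)]
foot (1077, array([ 1.00000e-03, -1.60000e-03,  4.62098e+01]))
frame top 1551 (1551, array([-4.750000e-02, -2.200000e-03,  1.058075e+02]))
knob 290 [58.76596068 15.2198265  89.46139688] angle 0.014391399715585384
arm 892 ((59.2942008972168, -17.5546817779541), (61.878963470458984, 17.046144485473633), 87.73577117919922)
```

View pics/fin.png

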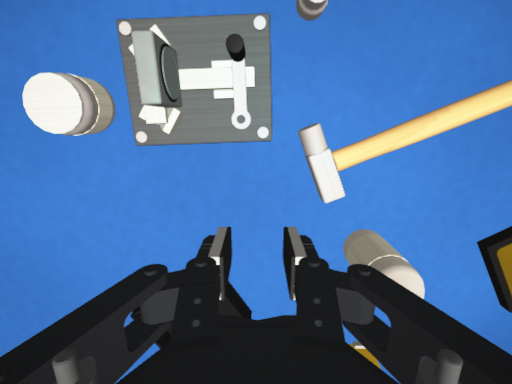

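The final view shows the keeper lying across the tongue, from post (241,120) to knob (236,47), parallel to the plate edge. The mirror is upright and level, and the bystanders in view are undisturbed. I'll hand in the job.

```bash
python3 -c "
from h import *
print(env.close_job())"
```

```text
the job is handed in; nothing more can be done
None
```

I put the nut in the tray, seated the mirror and let go of it, then swung the keeper to its stop. I handed the job in at about 24 s of the 67 s allowed.

- **Nut:** a picture right after release, and later wrist views, show it lying in the black tray.
- **Mirror seating:** on release, the right rear foot sat about 0.5 mm high, which failed my first check. I pressed on the frame top with up to about 15 N and dragged slightly towards the mount's -x. After that, the foot plate measured level over the nose, left and right feet (46.2 to 46.3 mm), with tilt under 0.1°.
- **After the keeper swing:** the tongue and the right foot were still at 46.2 to 46.3 mm. The left foot was hidden in that last view, so I did not re-measure it.
- **Keeper:** I pushed the knob until the stop resisted with about 12 N. The knob then measured about 0.01 rad from the stop. A rough fit to the arm's outline read about 2° off square, but I trust it less because it included the post.
- **Bystanders:** nothing looked disturbed in the views I took. I did not take a last picture of the jar and tape after lifting the mirror away.

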